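# Zero the gauge and hold the leak-test coupler on the sealer's nipple

### The arm

A 6-joint arm with a two-finger parallel gripper is mounted at the origin on the work surface. World frame = base frame: x ahead of the robot, y to its left, z up, the work surface at z = 0. Lengths are in m, angles in rad, forces in N, time in s.
With the tool pointing down it reaches from about 0.3 to 0.875 m from the base axis. Payload 6.4 kg.
Tool frame: the origin (TCP) lies midway between the tips of the shut fingers; the grasp point (between the pads) lies 19 mm behind it; z points along the fingers, y is the direction in which the jaws open and shut (so a half turn about z gives the same grasp; the last joint's range is limited). The gripper opens to 85 mm and grips with 20 to 120 N. Pads are 22 mm wide; open, the fingers measure 114 mm over their backs; the gripper's body (76 mm by 85 mm) begins 54 mm behind the grasp point. The pads swing forward as they close: fully open they stand 13 mm farther back than shut.
Start: joints at [-1.531, 0.181, 1.607, -0, 1.354, -0.206], TCP at [0.14, -0.558, 0.231] pointing down, gripper open.
Joint ranges: [-2.99, 2.99], [-0.89, 2.07], [0.3, 2.58], [-1.14, 4.28], [0, 2.63], [-3.12, 3.12]. Speed limits (rad/s): [2.57, 2.57, 3.01, 3.14, 3.14, 3.14].

### API

Orientations are given as a rotation vector (axis times angle).
In Python, from rig import ctrl, eyes, order gives the robot as it stands.
- The arm moves only by the tool drive_tool, never from a script. Its argument "commands" is a list of rows, each a list of 3 entries, a list of its own where there are three numbers: the opening, from 0 (shut) to 1 (fully open), then the shift along the world's x, y, z in mm, then the turn, a rotation vector about the world's x, y, z in degrees. In form: [[claw, [x, y, z], [wx, wy, wz]], ...]. A call has 1 to 10 rows; each row is the pose to reach, as a shift and turn from the pose commanded when the call began; what a row does not reach only later rows make up. A row lasts 1/12 s, in which the tool goes at most 41.7 mm and 7.16 degrees, less where a joint would pass 70% of its speed; a pose out of reach is approached as far as the arm can. A call with a gripper value outside its range is refused whole. The fingers move at their own pace and stop on an object; the grip force is fixed at half the most. Time passes only in rows, so rows that repeat a pose let the fingers close. It gives the time, the measured TCP pose, the force and the opening at its end, in the units of the state.
- ctrl.observe(): the state, without advancing time (a new reading comes with each control period).
- eyes.capture(name): name is "scene" or "top"; returns (picture, depth): 384x512x3 uint8, red, green, blue; 384x512 float32, m along the optical axis (not along the pixel's ray), 0 where there is no reading.
- eyes.camera_params(name): a dict with "vfov" (degrees; the focal length in pixels is half the picture's height over the tangent of half this angle, whatever the lens; pixels are square), "cx", "cy" (the principal point, pixels), "world_from_camera" (4x4, takes a point from camera to world coordinates). Camera axes: x right, y up, looking along -z (the intrinsics and any distortion apply to the point x, -y, -z); pixel columns grow to the right and rows downward; lengths in m; the calibration is good to about 2 mm. A picture is of the moment at which its call begins. camera_params takes no time and is no camera call.
- order.close_job(): hands the job in, once; it reports no verdict.
The state is a dict: "time": time; "joint_positions": joint angles; "qvel": joint speeds; "tau": joint torques, N m; "ee_pos": TCP position; "tool_rot": TCP orientation; "force": force on the tool from outside, world axes, zero at the start; "wrist_torque": the same for the moment, N m; "gripper_width": finger opening in m.
Only numpy, scipy, OpenCV 4.12 (cv2) and the standard library are available. Lean on these libraries where they do the work, as an engineer would, in place of code of your own. Each camera call takes 0.05 s, during which the arm holds its last target.

### The job

Get the bag sealer's air valve ready for a leak test: first turn the knob on the dial gauge until its pointer stands on the zero mark (the long thick line). Then take the test coupler from its dock, press it squarely over the tilted nipple on the valve block until the spring sleeve snaps in and is fully down, and finish like that, with the gripper still holding the coupler and pressing it fully down against the spring. Leave the gauge on zero and do not disturb the packing goods on the table.

Things in the scene. Friction and masses are not known exactly. Their poses are not given: they have to be found in the camera images.
- knob (a joint): Angle of the gauge knob with its pointer, rad: 0 when the pointer stands on the zero mark, growing counter-clockwise seen from above. Starts 0.5 to 1.35 (to be turned clockwise); stops at -0.6 and 1.9; it stays where it is left (friction 0.04 N m).
- knob_grip (a point): Centre of the knob's upright bar grip, 67 mm above the table, on the vertical turning axis. The bar is aluminium, 34 mm long, 14 mm thick, from 47 to 80 mm above the table, on a hub 32 mm across. The point turns with the knob: x runs along the bar, the way the pointer (dark strip 5 mm wide, 40 mm from the axis, low over the dial) points; y across its 14 mm, to pinch it; z up.
- gauge: The fixed gauge: a grey drum 100 mm across, 38 mm high, with a white dial face on top and the knob in its middle. Origin: centre of its underside; x towards the zero mark.
- zero_mark (a point): The zero mark on the dial face, 36 mm from the turning axis: the one long thick line (18 by 4 mm) among short thin ticks. Fixed; x points outward from the dial's centre, z up, 39 mm above the table.
- coupler_grip (a point): Centre of the coupler's square grip (26 by 26 mm, 48 mm long, flats facing along its x and y), 66 mm from the mouth, on the axis; starts 78 mm above the table. z points from the mouth to the grip, up as it stands. Below the grip a flange 44 mm across, 6 mm thick, whose upper face is 40 mm from the mouth, then the tube.
- coupler_mouth (a point): Centre of the coupler's open mouth, the end face that goes over the nipple; same axes as coupler_grip. The tube is 34 mm long and 34 mm across outside; its bore is 20 mm across and 34 mm deep.
- coupler: The coupler: loose metal tool, 88 mm long, 0.14 to 0.28 kg, round tube below, flange, square grip above. It stands upright, mouth down, in its dock. Origin: centre of its mouth; z towards the grip.
- dock: The coupler's dock: a fixed black slab 85 by 85 by 12 mm with a steel pin in its middle, 13 mm thick, standing 20 mm up inside the coupler's bore: lift the coupler straight up by 25 mm or more to clear it. Origin: centre of its underside.
- nipple_tip (a point): Tip of the fixed brass nipple on the valve block, about 96 mm above the table; 13 mm across, bevelled tip. z points out of the nipple along its axis, which leans 0.5 rad (29 deg) from vertical towards the block's front (roughly towards the robot); y is level, x square to both. The coupler's mouth goes over it; fully pressed, the mouth centre is on this axis 24 to 24.5 mm behind the tip.
- sleeve (a joint): How far the steel sleeve around the nipple is pushed in, m: 0 out, hard stop 0.0105; fully down is over 0.0085. The sleeve is 34 mm across, its face 14 mm behind the nipple's tip; the coupler's rim presses it. It gives way at about 10 N, then snaps inwards, the spring falling to 4 N at 10 mm, then the stop. It never latches: let go and it springs out.
- nipple_block: Fixed valve block, grey, 120 (x) by 100 (y) by 45 mm high; out of its top lean a dark collar 42 mm across (face 28 mm behind the nipple's tip), the sleeve and the nipple, towards its front (-x). Behind them a steel plug 18 mm across, up to 61 mm high. Origin: centre of its underside.
- roll_a: Bystander: toilet roll standing, 104 mm across, 100 mm high. Origin: centre of its underside.
- roll_b: Bystander: another toilet roll standing, same size.
- tape: Bystander: cardboard tape core standing, 90 mm across, 48 mm high.
- carton: Bystander: small carton 85 by 60 by 50 mm.
- soap: Bystander: white soap pack 90 by 60 by 30 mm.
- jar: Bystander: white jar, 60 mm across, 65 mm high.
- ruler: Bystander: wooden ruler lying across, 30 by 150 by 4 mm.
- marker: Bystander: black marker lying, 14 by 130 by 14 mm.
There are look-alikes about, which are no part of the job. What is shaped like the coupler but purple is not meant. Leave any green look-alike of the nipple_block alone.

How it is judged:
By the outcome, as a careful person would: the job done as asked, in the order asked, and still so for the second after the job is handed in, while the arm keeps its last pose, push and grip.
It also fails if it takes over 48 s, if anything falls off the work surface, if the arm or the gripper's body presses on something with over 40 N, if the wrist force passes 120 N, or if a joint passes its speed limit or range.

## Working session

There is one attempt and no reset: what is moved stays moved. The work goes in short steps, Python scripts to look and compute and a tool call to move; the robot and the scene stay as the last step left them, time stands still between calls to the robot, and variables do not carry over. Pictures are saved under pics/ and viewed, and the job is handed in when it is done.

Besides the shell and the picture viewer there is one more tool, called by a JSON object that holds its "name" and its "arguments". drive_tool: Moves the arm, as the interface text tells. Its arguments: {"type":"object","properties":{"commands":{"type":"array"}},"required":["commands"]}

```bash
ls; mkdir -p pics
python3 - <<'E'
from rig import ctrl, eyes, order
import cv2, numpy as np
print(ctrl.observe())
for n in ("scene","top"):
    p,d=eyes.capture(n); cv2.imwrite(f"pics/{n}0.png",p[:,:,::-1]); np.savez(f"{n}0.npz",p=p,d=d)
    print(n,eyes.camera_params(n), d.min(), d.max())
E
```

```text
pics
{'time': 0.0, 'joint_positions': array([-1.53126784e+00,  1.81501775e-01,  1.60799937e+00, -7.05935784e-06,
        1.35380935e+00, -2.06321773e-01]), 'qvel': array([ 0.00158869, -0.00012294, -0.00053629, -0.00121985,  0.00073264,
        0.0011669 ]), 'tau': array([ 2.16635832e-03, -4.44862068e+01, -3.51333869e+01, -1.59831379e-04,
        9.13760072e-03, -1.01858021e-05]), 'ee_pos': array([ 0.13992465, -0.55714963,  0.23041041]), 'tool_rot': array([-3.11618704e+00, -3.85001259e-01, -2.13869623e-04]), 'force': array([-0.14140702, -0.30879679,  0.17764743]), 'wrist_torque': array([-0.01330473, -0.04160443,  0.00199558]), 'gripper_width': 0.08537299257791016}
scene {'vfov': 43.23326517922059, 'cx': 255.48776202451086, 'cy': 197.18556362297463, 'world_from_camera': array([[ 0.89344145, -0.25283346,  0.37126489,  1.01819526],
       [ 0.44872653,  0.46527437, -0.76299689, -0.98764039],
       [ 0.02017111,  0.84828946,  0.52914849,  0.73858078],
       [ 0.        ,  0.        ,  0.        ,  1.        ]])} 0.0 3.5971322
top {'vfov': 52.50437248761788, 'cx': 256.32912861030024, 'cy': 184.6654433051451, 'world_from_camera': array([[ 0.01668166,  0.98943237, -0.14403233,  0.41084254],
       [-0.99982355,  0.0152628 , -0.01095037, -0.01028525],
       [-0.00863631,  0.14418958,  0.98951239,  1.11107173],
       [ 0.        ,  0.        ,  0.        ,  1.        ]])} 0.0 2.008095
```

View pics/scene0.png

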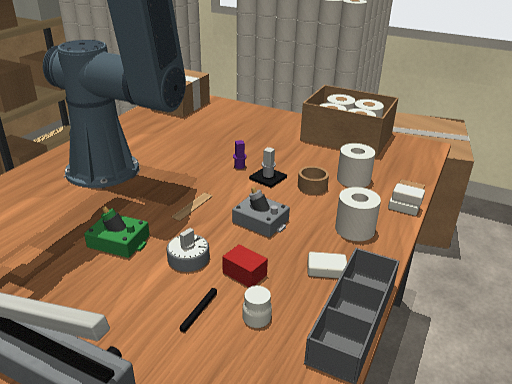

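View pics/top0.png

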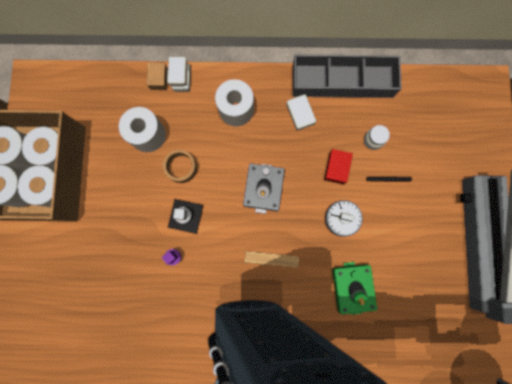

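```bash
cat > h.py <<'E'
import numpy as np, cv2
from rig import ctrl, eyes, order
def cam(n):
    c=eyes.camera_params(n); f=192/np.tan(np.radians(c['vfov'])/2); return c,f
def ray(n,u,v):
    c,f=cam(n); T=c['world_from_camera']
    d=T[:3,:3]@np.array([(u-c['cx'])/f,-(v-c['cy'])/f,-1.]); return T[:3,3],d
def onz(n,u,v,z):
    o,d=ray(n,u,v); return o+d*(z-o[2])/d[2]
def proj(n,P):
    c,f=cam(n); T=c['world_from_camera']; q=T[:3,:3].T@(np.asarray(P)-T[:3,3])
    return c['cx']+f*q[0]/-q[2], c['cy']-f*q[1]/-q[2]
def cloud(n,d):
    c,f=cam(n); T=c['world_from_camera']; v,u=np.mgrid[:384,:512]
    P=np.stack([(u-c['cx'])/f*d,-(v-c['cy'])/f*d,-d],-1); return P@T[:3,:3].T+T[:3,3]
def crop(p,x0,x1,y0,y1,k,name):
    cv2.imwrite(name,cv2.resize(p[y0:y1,x0:x1,::-1],None,fx=k,fy=k,interpolation=cv2.INTER_CUBIC))
E
python3 - <<'E'
from h import *
s=np.load("scene0.npz"); t=np.load("top0.npz")
a=[]
def cr(p,x0,y0,w=80,h=60,k=5): return cv2.resize(p[y0:y0+h,x0:x0+w,::-1],None,fx=k,fy=k,interpolation=cv2.INTER_CUBIC)
A=np.vstack([np.hstack([cr(t['p'],304,188),cr(t['p'],225,158)]),np.hstack([cr(s['p'],150,215),cr(s['p'],222,175)])])
cv2.imwrite("pics/c1.png",A)
A=np.vstack([np.hstack([cr(t['p'],145,190),cr(s['p'],225,130)])])
cv2.imwrite("pics/c2.png",A)
# table height check
for n,q in (("top",t),("scene",s)):
    C=cloud(n,q['d']); print(n, [ (uv,C[uv[1],uv[0]].round(3)) for uv in ([(300,220),(130,280),(344,218),(264,190),(182,213)] if n=='top' else [(330,220),(188,250),(269,150)])])
E
```

```text
top [((300, 220), array([ 0.473, -0.124,  0.001])), ((130, 280), array([0.298, 0.349, 0.003])), ((344, 218), array([ 0.476, -0.232,  0.08 ])), ((264, 190), array([ 0.546, -0.02 ,  0.088])), ((182, 213), array([0.48 , 0.192, 0.105]))]
scene [((330, 220), array([ 0.727,  0.076, -0.005])), ((188, 250), array([ 0.49 , -0.255,  0.035])), ((269, 150), array([0.483, 0.196, 0.096]))]
```

View pics/c1.png

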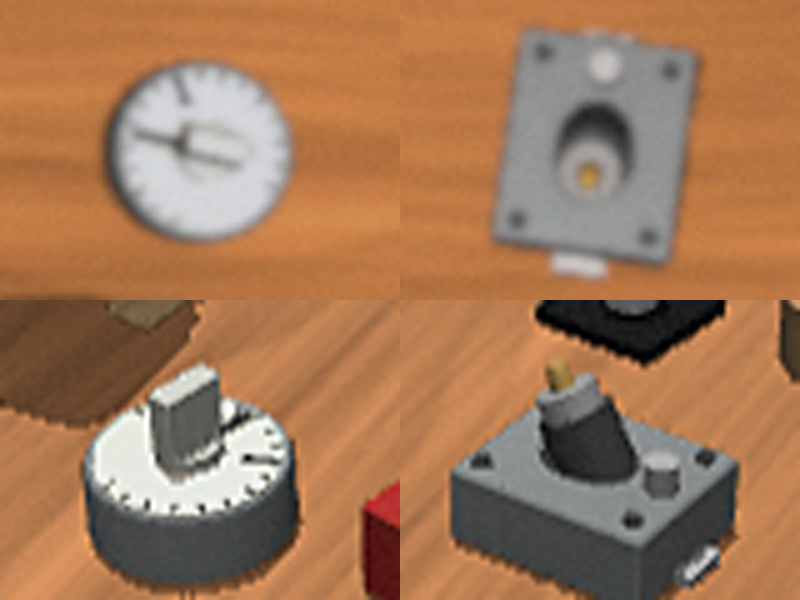

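View pics/c2.png

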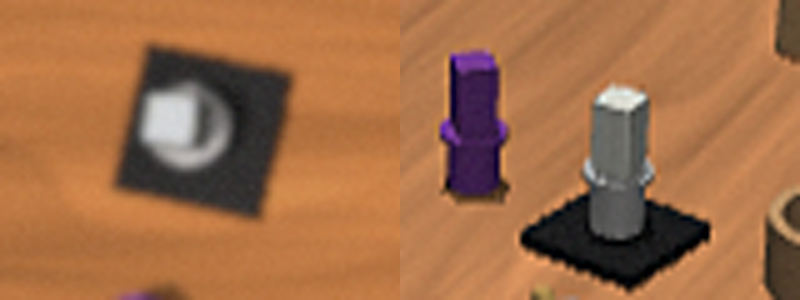

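Run:
```python
from h import *
t=np.load("top0.npz"); s=np.load("scene0.npz")
p=t['p'].astype(int); C=cloud("top",t['d'])
X=C.reshape(-1,3)
# gauge: dial points from depth
m=(abs(C[...,2]-.038)<.006)&(abs(C[...,0]-.476)<.07)&(abs(C[...,1]+.235)<.07)
mm=m.astype(np.uint8)
hsv=cv2.cvtColor(t['p'],cv2.COLOR_RGB2HSV)
roi=np.zeros((384,512),np.uint8); roi[190:250,315:375]=1
w=((hsv[...,1]<60)&(hsv[...,2]>130)).astype(np.uint8)*roi
cs,_=cv2.findContours(w,cv2.RETR_EXTERNAL,cv2.CHAIN_APPROX_NONE); c=max(cs,key=cv2.contourArea)
pts=np.array([onz("top",u,v,.038)[:2] for u,v in c[:,0]])
(cx,cy),r=cv2.minEnclosingCircle((pts*1000).astype(np.float32)); A=np.c_[2*pts,np.ones(len(pts))]; q=np.linalg.lstsq(A,(pts**2).sum(1),rcond=None)[0]
print("gauge c",cx,cy,r,q, np.sqrt(q[2]+q[0]**2+q[1]**2))
# polar unwrap of the dial
import sys
gray=cv2.cvtColor(t['p'],cv2.COLOR_RGB2GRAY)
gc=q[:2]
for R in (.034,.038,.042):
  vals=[]
  for a in range(-180,180,4):
    P=[gc[0]+R*np.cos(np.radians(a)),gc[1]+R*np.sin(np.radians(a)),.039]
    u,v=proj("top",P); vals.append(int(cv2.getRectSubPix(gray.astype(np.float32),(1,1),(u,v))[0,0]))
  print(R,[(a,x) for a,x in zip(range(-180,180,4),vals) if x<175])
# coupler
for n,d in (("top",t),("scene",s)):
  CC=cloud(n,d['d']); m=(abs(CC[...,0]-.48)<.05)&(abs(CC[...,1]-.19)<.06)&(CC[...,2]>.09)
  m&=CC[...,2]>.096 if n=="top" else True
  v,u=np.nonzero(m); print(n,m.sum(),u.mean(),v.mean(),CC[m].mean(0),np.percentile(CC[m][:,2],[50,95]))
```

```text
gauge c 479.0731201171875 -241.10130310058594 48.178340911865234 [ 0.47898482 -0.24183782 -0.2857512 ] 0.0464843023529429
0.034 [(16, 168), (20, 147), (24, 164), (72, 159), (76, 143), (80, 154)]
0.038 [(16, 169), (20, 149), (24, 164), (72, 165), (76, 145), (80, 156)]
0.042 [(-116, 174), (-100, 174), (-48, 171), (4, 174), (16, 162), (20, 139), (24, 159), (72, 167), (76, 167), (80, 174)]
top 102 178.91176470588235 213.37254901960785 [0.47937713 0.20075655 0.10120824] [0.10128627 0.10474086]
scene 49 268.734693877551 150.22448979591837 [0.48264739 0.19547796 0.09483586] [0.09536574 0.09783068]
```

Run:
```python
from h import *
t=np.load("top0.npz"); s=np.load("scene0.npz")
def tri(a,b):
    (o1,d1),(o2,d2)=ray("top",*a),ray("scene",*b)
    k=np.linalg.lstsq(np.c_[d1,-d2],o2-o1,rcond=None)[0]; P,Q=o1+d1*k[0],o2+d2*k[1]; return (P+Q)/2,np.linalg.norm(P-Q)
print("coupler top",onz("top",178.6,213.4,.1),onz("scene",269.4,149.2,.1),tri((178.6,213.4),(269.4,149.2)))
def rect(lo,hi,z,roi):
    x0,x1,y0,y1=roi
    m=np.zeros((384,512),np.uint8); m[y0:y1,x0:x1]=cv2.inRange(cv2.cvtColor(t['p'],cv2.COLOR_RGB2HSV),lo,hi)[y0:y1,x0:x1]
    m=cv2.morphologyEx(m,cv2.MORPH_OPEN,np.ones((3,3)))
    cs,_=cv2.findContours(m,cv2.RETR_EXTERNAL,cv2.CHAIN_APPROX_NONE); c=cv2.convexHull(max(cs,key=cv2.contourArea))
    pts=np.array([onz("top",u,v,z)[:2] for u,v in c[:,0]])
    r=cv2.minAreaRect((pts*1000).astype(np.float32)); print(r); return r
rect((0,0,0),(180,255,80),.012,(160,215,190,240))
rect((0,0,70),(180,70,255),.045,(235,295,160,214))
# block from manual corners
for c in [(525,30),(697,52),(668,262),(492,238)]:
    print(onz("top",225+(c[0]-400)/5,158+c[1]/5,.045).round(4))
print("dock")
for c in [(148,45),(292,75),(262,215),(115,185)]:
    print(onz("top",145+c[0]/5,190+c[1]/5,.012).round(4))
print("nip",tri((263,194),(253.4,188.6)),onz("top",263,194,.096),onz("scene",253.4,188.6,.096))
A=np.hstack([cv2.resize(t['p'][172:208,245:283,::-1],None,fx=10,fy=10,interpolation=cv2.INTER_CUBIC)[:360,:380],
 cv2.resize(s['p'][180:216,242:280,::-1],None,fx=10,fy=10,interpolation=cv2.INTER_CUBIC)[:360,:380]])
cv2.imwrite("pics/c3.png",A)
A=np.hstack([cv2.resize(t['p'][195:231,165:203,::-1],None,fx=10,fy=10,interpolation=cv2.INTER_CUBIC)[:360,:380],
 cv2.resize(s['p'][142:178,250:288,::-1],None,fx=10,fy=10,interpolation=cv2.INTER_CUBIC)[:360,:380]])
cv2.imwrite("pics/c4.png",A)
```

```text
coupler top [0.47937009 0.20181897 0.1       ] [0.48577731 0.19305601 0.1       ] (array([0.48037024, 0.2034024 , 0.09411858]), np.float64(0.0013735289883116915))
((479.2655944824219, 200.53770446777344), (80.96106719970703, 79.36640167236328), 78.60087585449219)
((556.279052734375, -17.88709259033203), (98.87991333007812, 134.79986572265625), 82.91095733642578)
[0.624  0.0201 0.045 ]
[ 0.613  -0.0758  0.045 ]
[ 0.4957 -0.0607  0.045 ]
[0.5074 0.0361 0.045 ]
dock
[0.5261 0.2335 0.012 ]
[0.5103 0.1509 0.012 ]
[0.4312 0.1649 0.012 ]
[0.4466 0.2484 0.012 ]
nip (array([ 0.53669773, -0.01608808,  0.08837374]), np.float64(0.0038123087729081844)) [ 0.53410217 -0.01697814  0.096     ] [ 0.54383059 -0.02626647  0.096     ]
```

View pics/c3.png

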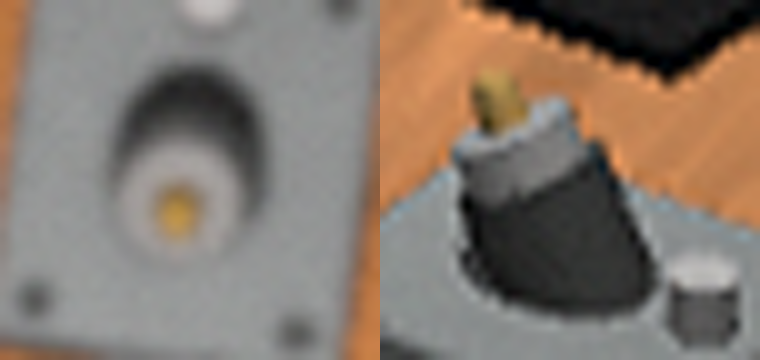

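View pics/c4.png

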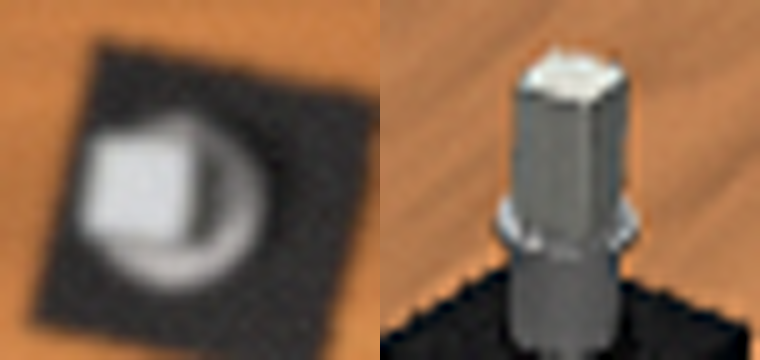

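Run:
```python
from h import *
s=np.load("scene0.npz");t=np.load("top0.npz")
# depth plane fits of table
for n,q in(("top",t),("scene",s)):
    C=cloud(n,q['d']);h=cv2.cvtColor(q['p'],cv2.COLOR_RGB2HSV)
    m=(q['d']>0)&(abs(C[...,2])<.015)&(C[...,0]>.3)&(C[...,0]<.8)&(abs(C[...,1])<.35)&(h[...,1]>100)&(h[...,0]<20)
    P=C[m]; k=np.linalg.lstsq(np.c_[P[:,:2],np.ones(len(P))],P[:,2],rcond=None)[0]; print(n,m.sum(),k,P[:,2].mean(), np.std(P[:,2]-np.c_[P[:,:2],np.ones(len(P))]@k))
# scene: where do top-derived points land
for nm,P in dict(coup=(.4794,.2018,.1),blk1=(.624,.0201,.045),blk2=(.613,-.0758,.045),blk3=(.4957,-.0607,.045),blk4=(.5074,.0361,.045),d1=(.5261,.2335,.012),d2=(.5103,.1509,.012),d3=(.4312,.1649,.012),d4=(.4466,.2484,.012),gc=(.479,-.2418,.038)).items(): print(nm,np.round(proj("scene",P),1))
A=cv2.resize(s['p'][130:280,150:310,::-1],None,fx=5,fy=4,interpolation=cv2.INTER_CUBIC)
A=cv2.resize(s['p'][150:280,155:305,::-1],None,fx=4.5,fy=4.5,interpolation=cv2.INTER_CUBIC)
for nm,P in dict(coup=(.4794,.2018,.1),blk1=(.624,.0201,.045),blk2=(.613,-.0758,.045),blk3=(.4957,-.0607,.045),blk4=(.5074,.0361,.045),d1=(.5261,.2335,.012),d2=(.5103,.1509,.012),d3=(.4312,.1649,.012),d4=(.4466,.2484,.012),gc=(.479,-.2418,.038)).items():
    u,v=proj("scene",P); cv2.circle(A,(int((u-155+.5)*4.5),int((v-150+.5)*4.5)),3,(255,0,255),-1)
cv2.imwrite("pics/c5.png",A); print(A.shape)
```

```text
top 34231 [-0.00072119  0.00058092  0.00187988] 0.0014963244960645575 0.002307292325265079
scene 19128 [ 0.00030962 -0.00190237 -0.00333297] -0.0029917452678941787 0.0022704770014309967
coup [268.7 147.6]
blk1 [288.  204.7]
blk2 [268.7 221.8]
blk3 [230.7 206.7]
blk4 [251.5 191. ]
d1 [285.8 172.5]
d2 [269.8 183.1]
d3 [248.3 174.8]
d4 [264.7 164.7]
gc [187.  244.3]
(585, 675, 3)
```

View pics/c5.png

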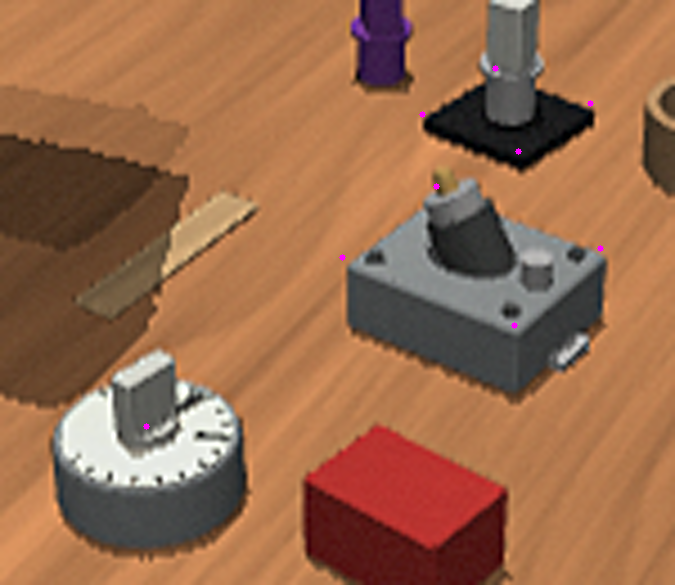

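Run:
```python
from h import *
yaw=np.radians(-7.5); ax=np.array([-np.sin(.5)*np.cos(yaw),-np.sin(.5)*np.sin(yaw),np.cos(.5)])
c=np.array([.56,-.0201]); R=np.array([[np.cos(yaw),np.sin(yaw)],[-np.sin(yaw),np.cos(yaw)]])
a=onz("top",262.55,191.05,.0837)+.014*ax; b=onz("top",262.2,192.9,.096)
print(ax,a,R@(a[:2]-c),b,R@(b[:2]-c))
p=onz("top",245+20.5,172+.3,.061); print("plug",R@(p[:2]-c))
# scene corrected
for du,dv in((0,0),(.7,1.8)):
  print(onz("scene",242+(492+0-380-12+.5)/10-.5-du,180+8-dv,.096), onz("scene",269.1-du,149.5-dv,.1))
```

```text
[-0.47532399  0.06257759  0.87758256] [ 0.53682476 -0.01487399  0.09598616] [-0.02365911  0.00215632] [ 0.53697866 -0.01483598  0.096     ] [-0.02351148  0.0022141 ]
plug [0.03836425 0.00192195]
[ 0.53826781 -0.02586679  0.096     ] [0.48585146 0.19081769 0.1       ]
[ 0.53252114 -0.01861932  0.096     ] [0.47886878 0.20070339 0.1       ]
```

{"name": "drive_tool", "arguments": {"commands": [[1,[339,316,-60],[0,0,62]],[1,[339,316,-60],[0,0,62]],[1,[339,316,-60],[0,0,62]],[1,[339,316,-60],[0,0,62]],[1,[339,316,-60],[0,0,62]],[1,[339,316,-60],[0,0,62]],[1,[339,316,-60],[0,0,62]],[1,[339,316,-60],[0,0,62]],[1,[339,316,-60],[0,0,62]],[1,[339,316,-60],[0,0,62]]]}}

```text
time: 0.93
ee_pos: [0.4432, -0.2741, 0.1774]
tool_rot: [-2.47, -1.941, 0.0]
force: [-0.1, -0.9, 0.2]
gripper_width: 0.0852
```

```bash
cat >> h.py <<'E'
from scipy.spatial.transform import Rotation as Rn
def st():
    o=ctrl.observe(); M=Rn.from_rotvec(o['tool_rot']).as_matrix()
    print("t",round(o['time'],2),"p",(o['ee_pos']*1000).round(1),"yaw_y",np.degrees(np.arctan2(M[1,1],M[0,1])).round(1),"z",M[:,2].round(3),"y",M[:,1].round(3),"q",o['joint_positions'].round(2),"F",o['force'].round(1),"w",round(o['gripper_width']*1000,1)); return o,M
E
python3 - <<'E'
from h import *
st()
t=np.load("top0.npz"); g=cv2.cvtColor(t['p'],cv2.COLOR_RGB2GRAY)
print("flange",onz("top",182.05,215.05,.052))
m=np.zeros_like(g); m[200:226,170:190]=(g[200:226,170:190]>175)
cs,_=cv2.findContours(m,cv2.RETR_EXTERNAL,cv2.CHAIN_APPROX_NONE); c=max(cs,key=cv2.contourArea)
pts=np.array([onz("top",u,v,.1)[:2] for u,v in c[:,0]],np.float32)*1000; print(cv2.minAreaRect(pts))
A=cv2.resize(t['p'][198:230,162:202,::-1],None,fx=18,fy=18,interpolation=cv2.INTER_NEAREST); cv2.imwrite("pics/c6.png",A)
s=np.load("scene0.npz")
A=cv2.resize(s['p'][142:185,245:295,::-1],None,fx=14,fy=14,interpolation=cv2.INTER_CUBIC); cv2.imwrite("pics/c7.png",A)
E
```

```text
t 0.93 p [ 443.2 -274.1  177.4] yaw_y -13.7 z [-0.  0. -1.] y [ 0.972 -0.236 -0.   ] q [-0.78  0.12  1.79 -0.    1.23 -0.54] F [-0.1 -0.9  0.2] w 85.2
flange [0.47828547 0.20227482 0.052     ]
((479.12579345703125, 202.02638244628906), (23.40567398071289, 23.293468475341797), 0.9151525497436523)
```

View pics/c7.png

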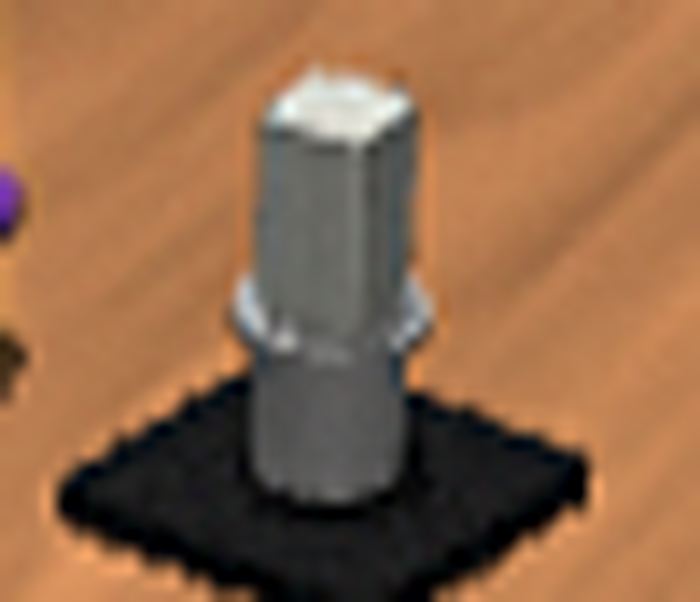

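View pics/c6.png

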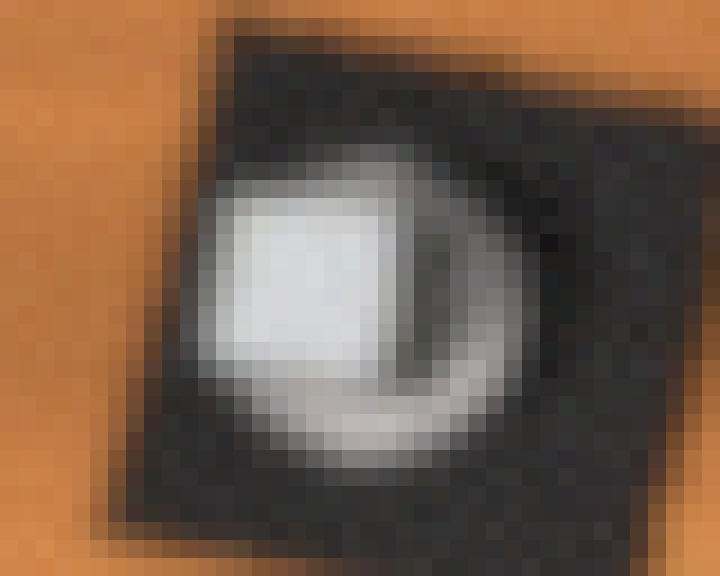

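{"name": "drive_tool", "arguments": {"commands": [[1,[0,0,0],[0,0,0]],[1,[0,0,0],[0,0,0]]]}}

```text
time: 1.1
ee_pos: [0.4431, -0.2737, 0.177]
tool_rot: [-2.468, -1.941, 0.0]
force: [-0.8, 0.2, -0.2]
gripper_width: 0.0854
```

Run:
```python
from h import *
st()
```

```text
t 1.1 p [ 443.1 -273.7  177. ] yaw_y -13.7 z [-0.001  0.001 -1.   ] y [ 0.972 -0.236 -0.001] q [-0.78  0.12  1.79 -0.    1.23 -0.54] F [-0.8  0.2 -0.2] w 85.4
```

{"name": "drive_tool", "arguments": {"commands": [[1,[36,32,-30],[0,0,0]],[1,[36,32,-60],[0,0,0]],[1,[36,32,-60],[0,0,0]],[1,[36,32,-60],[0,0,0]],[1,[36,32,-60],[0,0,0]]]}}

```text
time: 1.52
ee_pos: [0.4778, -0.2455, 0.1187]
tool_rot: [2.475, 1.934, -0.001]
force: [0.1, -0.3, 0.5]
gripper_width: 0.0855
```

Run:
```python
from h import *
st()
P=[]
for n in("scene","top"):
    p,d=eyes.capture(n); np.savez(n+"1.npz",p=p,d=d)
    u,v=proj(n,[.479,-.242,.12]); u,v=int(u),int(v)
    P.append(cv2.resize(p[v-50:v+50,u-60:u+60,::-1],None,fx=3.3,fy=3.3,interpolation=cv2.INTER_CUBIC)); print(u,v)
cv2.imwrite("pics/g1.png",np.hstack(P))
```

```text
t 1.52 p [ 477.8 -245.5  118.7] yaw_y -14.0 z [ 0.    -0.001 -1.   ] y [ 0.97  -0.242  0.   ] q [-0.7   0.23  1.8  -0.    1.12 -0.45] F [ 0.1 -0.3  0.5] w 85.5
184 215
351 215
```

View pics/g1.png

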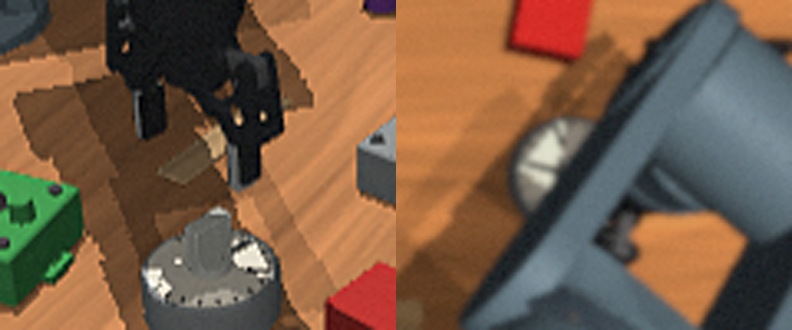

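Run:
```python
from h import *
for z in(.119,.132): print(proj("scene",[.478,-.2455,z]))
y=np.array([.97,-.242,0])*.045
for z in(.119,.132):
  for sg in(1,-1): print(proj("scene",np.array([.478,-.2455,z])+sg*y))
print(proj("scene",[.479,-.242,.08]), "bar top crop (215,213)->",124+215/3.3,165+213/3.3)
```

```text
(np.float64(183.73228200472147), np.float64(216.53084594049693))
(np.float64(183.3953137936827), np.float64(211.74111780159703))
(np.float64(197.5333628183986), np.float64(224.26493315394887))
(np.float64(170.53580929173017), np.float64(209.13557942114818))
(np.float64(197.277913469975), np.float64(219.41480910192402))
(np.float64(170.1246547197161), np.float64(204.40568038641248))
(np.float64(185.93208632527205), np.float64(229.88049776101687)) bar top crop (215,213)-> 189.15151515151516 229.54545454545456
```

{"name": "drive_tool", "arguments": {"commands": [[1,[1,3,-30],[0,0,0]],[1,[1,3,-50],[0,0,0]],[1,[1,3,-67],[0,0,0]],[1,[1,3,-67],[0,0,0]],[0.5,[1,3,-67],[0,0,0]],[0.5,[1,3,-67],[0,0,0]]]}}

```text
time: 2.12
ee_pos: [0.4801, -0.2424, 0.0528]
tool_rot: [2.472, 1.933, 0.001]
force: [-0.4, 0.2, 0.4]
gripper_width: 0.064
```

Run:
```python
from h import *
st()
n="scene";p,d=eyes.capture(n)
u,v=185,232
cv2.imwrite("pics/g2.png",cv2.resize(p[v-40:v+40,u-50:u+50,::-1],None,fx=7,fy=7,interpolation=cv2.INTER_CUBIC))
```

```text
t 2.12 p [ 480.1 -242.4   52.8] yaw_y -14.0 z [ 0.002 -0.002 -1.   ] y [ 0.97  -0.241  0.003] q [-0.69  0.33  1.83 -0.    0.98 -0.44] F [-0.4  0.2  0.4] w 64.0
```

View pics/g2.png

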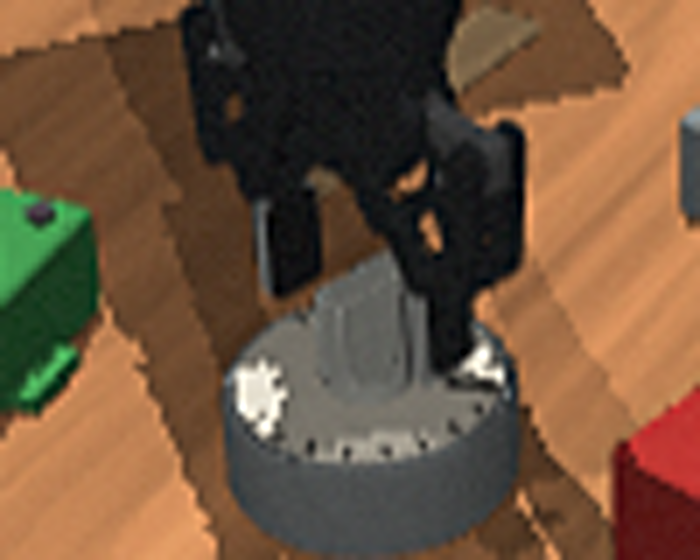

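The bar (crop centre 360,330) stands between the open fingers. Closing.

{"name": "drive_tool", "arguments": {"commands": [[0.1,[0,0,0],[0,0,0]],[0,[0,0,0],[0,0,0]],[0,[0,0,0],[0,0,0]],[0,[0,0,0],[0,0,0]],[0,[0,0,0],[0,0,0]],[0,[0,0,0],[0,0,0]],[0,[0,0,0],[0,0,0]]]}}

```text
time: 2.75
ee_pos: [0.48, -0.2414, 0.0517]
tool_rot: [2.473, 1.935, 0.001]
force: [-0.2, 1.3, 6.2]
gripper_width: 0.0128
```

Run:
```python
from h import *
st()
```

```text
t 2.75 p [ 480.  -241.4   51.7] yaw_y -13.9 z [ 0.002 -0.001 -1.   ] y [ 0.971 -0.24   0.002] q [-0.69  0.33  1.83  0.    0.98 -0.44] F [-0.2  1.3  6.2] w 12.8
```

{"name": "drive_tool", "arguments": {"commands": [[0,[0,0,0.5],[0,0,-6]],[0,[0,0,0.5],[0,0,-12]],[0,[0,0,0.5],[0,0,-18]],[0,[0,0,0.5],[0,0,-24]],[0,[0,0,0.5],[0,0,-30]],[0,[0,0,0.5],[0,0,-36]],[0,[0,0,0.5],[0,0,-42]],[0,[0,0,0.5],[0,0,-48]],[0,[0,0,0.5],[0,0,-54]],[0,[0,0,0.5],[0,0,-56]]]}}

```text
time: 3.58
ee_pos: [0.4802, -0.2416, 0.0518]
tool_rot: [3.093, 0.539, 0.003]
force: [2.8, -0.9, 0.3]
gripper_width: 0.0132
```

{"name": "drive_tool", "arguments": {"commands": [[0,[0,0,0],[0,0,0]],[0,[0,0,0],[0,0,0]]]}}

```text
time: 3.75
ee_pos: [0.4801, -0.2415, 0.0518]
tool_rot: [3.092, 0.55, 0.003]
force: [4.5, -1.6, 1.1]
gripper_width: 0.013
```

Run:
```python
from h import *
st()
P=[]
for n in("scene","top"):
    p,d=eyes.capture(n); np.savez(n+"2.npz",p=p,d=d)
    u,v=(188,245) if n=="scene" else(344,218)
    P.append(cv2.resize(p[v-35:v+35,u-35:u+35,::-1],None,fx=5.7,fy=5.7,interpolation=cv2.INTER_CUBIC))
cv2.imwrite("pics/g3.png",np.hstack(P))
```

```text
t 3.75 p [ 480.1 -241.5   51.8] yaw_y -69.8 z [ 0.002 -0.001 -1.   ] y [ 0.345 -0.939  0.002] q [-0.69  0.33  1.83  0.    0.98  0.53] F [ 4.5 -1.6  1.1] w 13.0
```

View pics/g3.png

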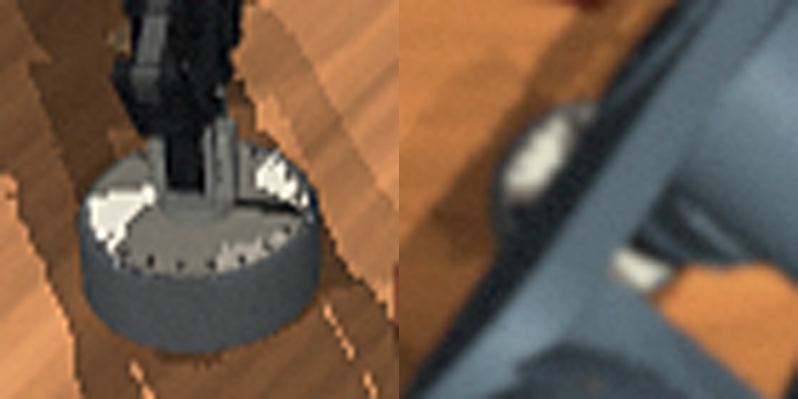

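{"name": "drive_tool", "arguments": {"commands": [[0.6,[0,0,0],[0,0,0]],[0.6,[0,0,0],[0,0,0]],[0.6,[0,0,0],[0,0,0]],[1,[0,0,40],[0,0,0]],[1,[0,0,80],[0,0,0]],[1,[0,0,110],[0,0,0]],[1,[0,40,110],[0,0,7]],[1,[0,80,110],[0,0,14]],[1,[0,120,110],[0,0,21]],[1,[0,160,110],[0,0,28]]]}}

```text
time: 4.68
ee_pos: [0.4782, -0.0794, 0.1612]
tool_rot: [-2.865, -1.287, 0.001]
force: [0.8, 0.3, 0.5]
gripper_width: 0.0855
```

{"name": "drive_tool", "arguments": {"commands": [[1,[0,40,0],[0,0,7]],[1,[0,80,0],[0,0,14]],[1,[0,120,0],[0,0,21]],[1,[0,160,0],[0,0,28]],[1,[0,200,0],[0,0,35]],[1,[0,240,0],[0,0,38]],[1,[0,284,0],[0,0,38]],[1,[0,284,0],[0,0,38]],[1,[0,284,0],[0,0,38]]]}}

```text
time: 5.43
ee_pos: [0.478, 0.2051, 0.1608]
tool_rot: [-2.29, -2.149, 0.002]
force: [-0.4, 0.1, -0.6]
gripper_width: 0.0854
```

Run:
```python
from h import *
st()
P=[]
for n in("scene","top"):
    p,d=eyes.capture(n); np.savez(n+"3.npz",p=p,d=d); cv2.imwrite(f"pics/{n}3.png",p[:,:,::-1])
    u,v=(188,245) if n=="scene" else(344,218)
    P.append(cv2.resize(p[v-30:v+30,u-30:u+30,::-1],None,fx=6.6,fy=6.6,interpolation=cv2.INTER_CUBIC))
cv2.imwrite("pics/g4.png",np.hstack(P))
gray=cv2.cvtColor(p,cv2.COLOR_RGB2GRAY).astype(np.float32)
gc=[.479,-.2418]
for R in (.018,.022,.026,.03,.034,.038,.042):
  v=[int(cv2.getRectSubPix(gray,(1,1),proj("top",[gc[0]+R*np.cos(np.radians(a)),gc[1]+R*np.sin(np.radians(a)),.040]))[0,0]) for a in range(0,46,3)]
  print(R,v)
```

```text
t 5.43 p [478.  205.1 160.8] yaw_y -3.6 z [-0.002 -0.    -1.   ] y [ 0.998 -0.063 -0.001] q [ 0.18  0.14  1.81 -0.    1.2   0.24] F [-0.4  0.1 -0.6] w 85.4
0.018 [183, 176, 165, 152, 139, 129, 119, 109, 112, 121, 132, 143, 156, 168, 180, 187]
0.022 [194, 190, 180, 169, 156, 140, 126, 130, 135, 147, 164, 182, 194, 204, 213, 216]
0.026 [218, 217, 209, 200, 182, 164, 148, 134, 147, 165, 183, 201, 214, 218, 220, 221]
0.03 [222, 221, 219, 212, 201, 176, 149, 146, 149, 171, 195, 208, 218, 220, 221, 221]
0.034 [221, 220, 219, 213, 201, 178, 154, 137, 157, 179, 201, 213, 218, 221, 222, 222]
0.038 [213, 209, 209, 213, 203, 183, 154, 147, 158, 188, 204, 213, 215, 217, 218, 220]
0.042 [188, 182, 187, 201, 200, 180, 158, 147, 165, 186, 199, 202, 194, 196, 204, 209]
```

View pics/g4.png

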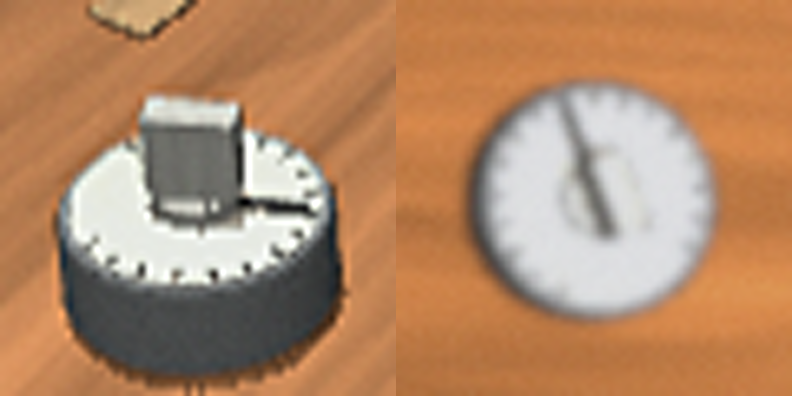

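View pics/scene3.png

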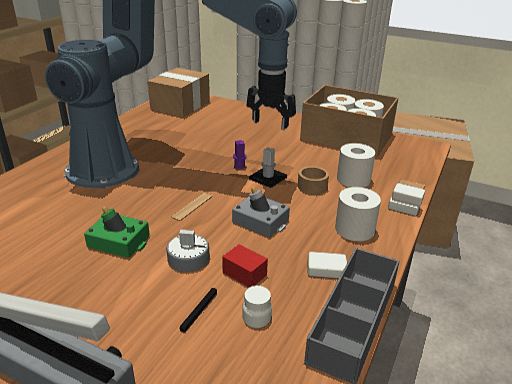

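Run:
```python
from h import *
gc=[.479,-.2418]
for f,lo,hi in (("top0",5,36),("top0",60,92),("top3",5,38)):
  g=cv2.cvtColor(np.load(f+".npz")['p'],cv2.COLOR_RGB2GRAY).astype(np.float32)
  for R in (.022,.026,.03,.034,.038,.042,.044):
    a=np.arange(lo,hi,1.)
    v=np.array([cv2.getRectSubPix(g,(1,1),proj("top",[gc[0]+R*np.cos(np.radians(x)),gc[1]+R*np.sin(np.radians(x)),.0395]))[0,0] for x in a])
    w=np.clip(190-v,0,None); print(f,R,(w@a/w.sum()).round(1), w.sum().round())
s=np.load("scene3.npz")['p']; s0=np.load("scene0.npz")['p']
A=np.hstack([cv2.resize(q[232:262,178:216,::-1],None,fx=10,fy=10,interpolation=cv2.INTER_CUBIC) for q in(s0,s)]); cv2.imwrite("pics/g5.png",A)
```

```text
top0 0.022 nan 0.0
top0 0.026 20.0 42.0
top0 0.03 20.8 433.0
top0 0.034 20.5 358.0
top0 0.038 20.4 345.0
top0 0.042 19.4 490.0
top0 0.044 20.2 815.0
top0 0.022 76.2 901.0
top0 0.026 76.7 666.0
top0 0.03 76.4 514.0
top0 0.034 76.4 479.0
top0 0.038 76.6 438.0
top0 0.042 77.2 376.0
top0 0.044 77.2 646.0
top3 0.022 19.6 1094.0
top3 0.026 20.7 604.0
top3 0.03 21.0 458.0
top3 0.034 20.7 418.0
top3 0.038 20.6 358.0
top3 0.042 20.1 339.0
top3 0.044 21.1 575.0<stdin>:8: RuntimeWarning: invalid value encountered in scalar divide
```

View pics/g5.png

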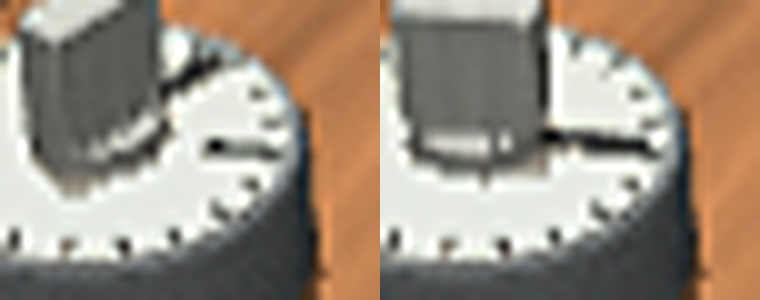

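{"name": "drive_tool", "arguments": {"commands": [[1,[1,-3.4,-35],[0,0,0]],[1,[1,-3.4,-65],[0,0,0]],[1,[1,-3.4,-85],[0,0,0]],[1,[1,-3.4,-100],[0,0,0]],[0.5,[1,-3.4,-100],[0,0,0]],[0.4,[1,-3.4,-100],[0,0,0]],[0.4,[1,-3.4,-100],[0,0,0]]]}}

```text
time: 6.12
ee_pos: [0.4812, 0.1987, 0.0623]
tool_rot: [2.297, 2.142, 0.002]
force: [-0.2, 0.2, 0.6]
gripper_width: 0.0515
```

Run:
```python
from h import *
st()
P=[]
for n in("scene","top"):
    p,d=eyes.capture(n); u,v=(269,160) if n=="scene" else(180,213)
    P.append(cv2.resize(p[v-40:v+30,u-35:u+35,::-1],None,fx=5.7,fy=5.7,interpolation=cv2.INTER_CUBIC))
cv2.imwrite("pics/k1.png",np.hstack(P))
```

```text
t 6.12 p [481.2 198.7  62.3] yaw_y -4.0 z [ 0.001  0.    -1.   ] y [ 0.998 -0.07   0.001] q [ 0.16  0.28  1.87 -0.    0.99  0.23] F [-0.2  0.2  0.6] w 51.5
```

View pics/k1.png

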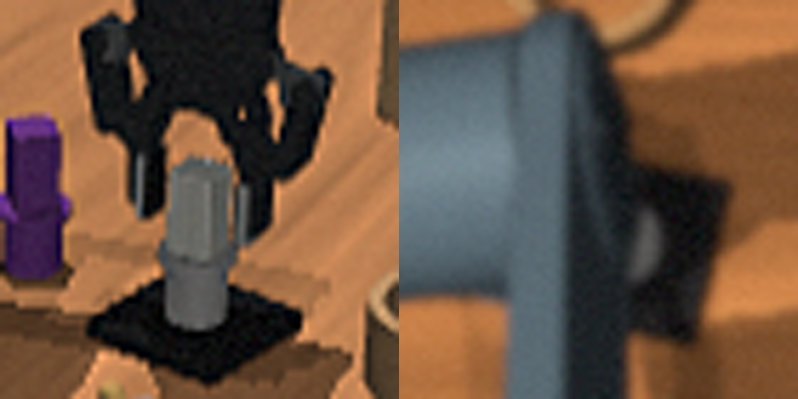

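{"name": "drive_tool", "arguments": {"commands": [[0.4,[-2,3,-1],[0,0,0]],[0.4,[-2,3,-1],[0,0,0]],[0.4,[-2,3,-1],[0,0,0]]]}}

```text
time: 6.47
ee_pos: [0.4783, 0.2029, 0.0608]
tool_rot: [2.295, 2.145, 0.001]
force: [-0.1, 0.7, -0.1]
gripper_width: 0.0341
```

Run:
```python
from h import *
st()
eyes.capture("scene"); st()
```

```text
t 6.47 p [478.3 202.9  60.8] yaw_y -3.9 z [ 0.001  0.    -1.   ] y [ 0.998 -0.068  0.001] q [ 0.17  0.28  1.87 -0.    0.99  0.24] F [-0.1  0.7 -0.1] w 34.1
t 6.52 p [478.3 202.9  60.7] yaw_y -3.9 z [ 0.001  0.    -1.   ] y [ 0.998 -0.068  0.001] q [ 0.17  0.28  1.87 -0.    0.99  0.24] F [-1.   0.1 -0.2] w 34.2
```

{"name": "drive_tool", "arguments": {"commands": [[0,[0,0,0],[0,0,0]],[0,[0,0,0],[0,0,0]],[0,[0,0,0],[0,0,0]],[0,[0,0,0],[0,0,0]],[0,[0,0,0],[0,0,0]]]}}

```text
time: 6.93
ee_pos: [0.4783, 0.2028, 0.0605]
tool_rot: [-2.296, -2.144, -0.001]
force: [-0.3, 0.6, 3.3]
gripper_width: 0.0255
```

{"name": "drive_tool", "arguments": {"commands": [[0,[0,0,10],[0,0,0]],[0,[0,0,25],[0,0,0]],[0,[0,0,50],[0,0,0]],[0,[0,0,85],[0,0,0]],[0,[0,0,120],[0,0,0]],[0,[0,0,120],[0,0,0]]]}}

```text
time: 7.43
ee_pos: [0.4823, 0.2034, 0.1881]
tool_rot: [2.291, 2.14, 0.016]
force: [2.4, 0.5, -0.4]
gripper_width: 0.0256
```

Run:
```python
from h import *
st()
P=[]
for n in("scene","top"):
    p,d=eyes.capture(n); u,v=(269,160-30) if n=="scene" else(180,213)
    P.append(cv2.resize(p[v-40:v+40,u-35:u+35,::-1],None,fx=5.7,fy=5.7,interpolation=cv2.INTER_CUBIC))
cv2.imwrite("pics/k2.png",np.hstack(P))
```

```text
t 7.43 p [482.3 203.4 188.1] yaw_y -3.9 z [ 0.012  0.002 -1.   ] y [ 0.998 -0.068  0.012] q [ 0.17  0.1   1.79 -0.    1.24  0.24] F [ 2.4  0.5 -0.4] w 25.6
```

View pics/k2.png

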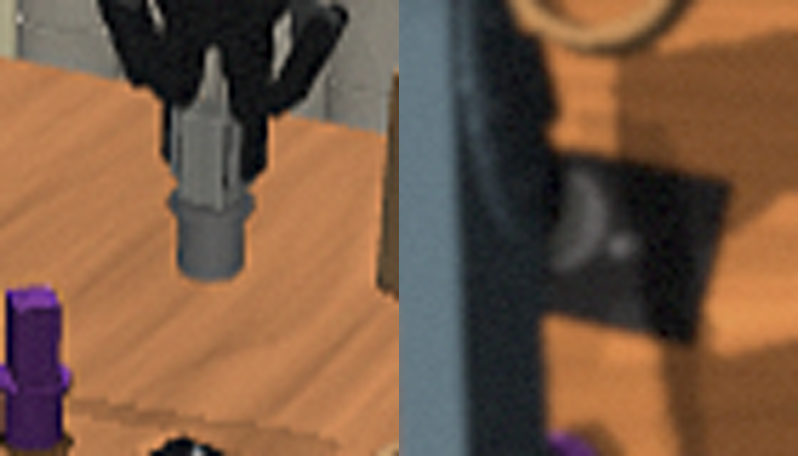

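Run:
```python
from h import *
print(onz("top",145+620/5.7-70.4 if 0 else 145+(620-399)/5.7-.4,173+243/5.7-.4,.032))
```

```text
[0.47911524 0.20259389 0.032     ]
```

{"name": "drive_tool", "arguments": {"commands": [[0,[2,-30,10],[-0.5,-4,0]],[0,[4,-60,10],[-1,-8,0]],[0,[6,-90,10],[-1.6,-12,0]],[0,[8,-120,10],[-2.1,-16,0]],[0,[10,-150,10],[-2.6,-20,0]],[0,[13,-180,5],[-3.2,-24.2,0]],[0,[19,-212,0],[-3.75,-28.4,0]],[0,[19,-212,-10],[-3.75,-28.4,0]],[0,[19,-212,-10],[-3.75,-28.4,0]],[0,[19,-212,-10],[-3.75,-28.4,0]]]}}

```text
time: 8.37
ee_pos: [0.4955, -0.0093, 0.1682]
tool_rot: [1.994, 1.859, 0.438]
force: [-0.5, 0.5, -1.4]
gripper_width: 0.0255
```

Run:
```python
from h import *
o,M=st()
o2=ctrl.observe()
P=[]
for n in("scene","top"):
    p,d=eyes.capture(n); np.savez(n+"4.npz",p=p,d=d); u,v=(255,180) if n=="scene" else(264,190)
    P.append(cv2.resize(p[v-45:v+45,u-45:u+45,::-1],None,fx=4.4,fy=4.4,interpolation=cv2.INTER_CUBIC))
cv2.imwrite("pics/n1.png",np.hstack(P)); st()
tip=np.array([.537,-.0148,.096]);ax=np.array([-.4753,.0626,.8776])
mo=o['ee_pos']+.0485*M[:,2]; r=mo-tip; print("mouth",mo,"axial",r@ax,"lat",r-(r@ax)*ax, "ang",np.degrees(np.arccos(-M[:,2]@ax)))
```

```text
t 8.37 p [495.5  -9.3 168.2] yaw_y -3.5 z [ 0.471 -0.062 -0.88 ] y [ 0.879 -0.054  0.474] q [-0.32 -0.25  2.25  0.14  0.67 -0.34] F [-0.5  0.5 -1.4] w 25.5
t 8.47 p [497.1  -8.6 170. ] yaw_y -3.4 z [ 0.474 -0.062 -0.878] y [ 0.877 -0.052  0.477] q [-0.32 -0.25  2.24  0.14  0.67 -0.34] F [-0.3  0.8 -1.4] w 25.5
mouth [ 0.51833205 -0.01228739  0.12549405] axial 0.03491414471647239 lat [-0.00207326  0.00032699 -0.0011466 ] ang 0.20760674162758977
```

View pics/n1.png

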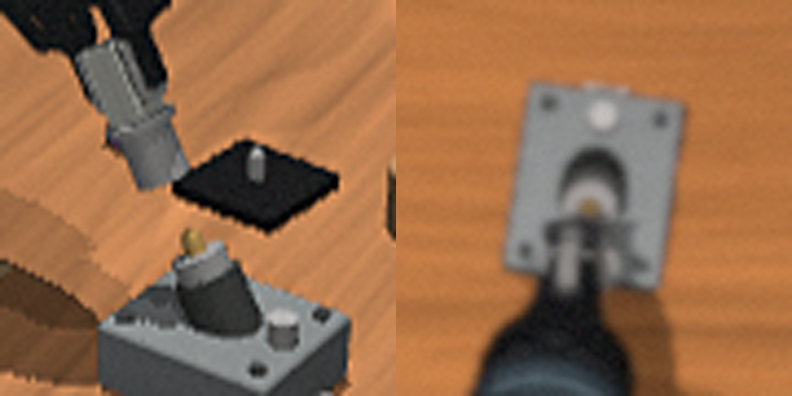

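Run:
```python
from h import *
p=np.load("scene4.npz")['p']
x0,y0,k=222,140,10
A=cv2.resize(p[y0:y0+60,x0:x0+60,::-1],None,fx=k,fy=k,interpolation=cv2.INTER_CUBIC)
tip=np.array([.537,-.0148,.096]);ax=np.array([-.4753,.0626,.8776])
def dot(P,c):
    u,v=proj("scene",P); u+=.7; v+=1.9
    cv2.circle(A,(int((u-x0+.5)*k),int((v-y0+.5)*k)),3,c,-1)
for s in range(-30,100,10): dot(tip+ax*s/1000,(255,0,255) if s else (0,255,0))
M=Rn.from_rotvec(ctrl.observe()['tool_rot']).as_matrix(); T=ctrl.observe()['ee_pos']
for s in(0,10,20,30,48.5): dot(T+M[:,2]*s/1000,(255,255,0))
cv2.imwrite("pics/n2.png",A)
```

```text
(no output)
```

View pics/n2.png

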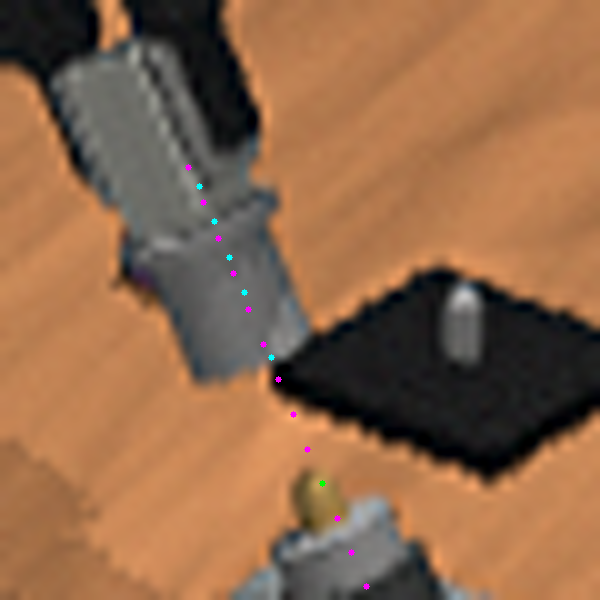

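Run:
```python
from h import *
p=np.load("top4.npz")['p']
x0,y0,k=240,165,12
A=cv2.resize(p[y0:y0+50,x0:x0+50,::-1],None,fx=k,fy=k,interpolation=cv2.INTER_CUBIC)
tip=np.array([.537,-.0148,.096]);ax=np.array([-.4753,.0626,.8776])
def dot(P,c):
    u,v=proj("top",P); print(u,v)
    cv2.circle(A,(int((u-x0+.5)*k),int((v-y0+.5)*k)),3,c,-1)
for s in (-14,0,35): dot(tip+ax*s/1000,(255,0,255) if s else (0,255,0))
M=Rn.from_rotvec(ctrl.observe()['tool_rot']).as_matrix(); T=ctrl.observe()['ee_pos']
for s in(8,48.5): dot(T+M[:,2]*s/1000,(255,255,0))
cv2.imwrite("pics/n3.png",A)
```

```text
262.5232869036415 190.9837108349193
262.18642109304335 192.89172472593043
261.30522571408505 197.88283089001857
259.7947366582399 204.1534275569018
260.89272005877876 197.96144519615456
```

View pics/n3.png

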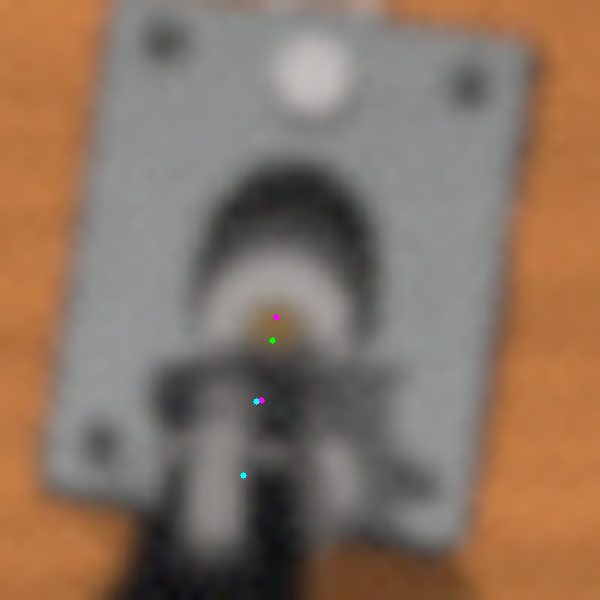

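{"name": "drive_tool", "arguments": {"commands": [[0,[5.8,-1.1,-8.3],[0,0,0]],[0,[10.5,-1.8,-17],[0,0,0]],[0,[16.7,-2.6,-28.5],[0,0,0]],[0,[16.7,-2.6,-28.5],[0,0,0]],[0,[16.7,-2.6,-28.5],[0,0,0]],[0,[16.7,-2.6,-28.5],[0,0,0]]]}}

```text
time: 8.97
ee_pos: [0.5141, -0.0111, 0.1423]
tool_rot: [1.988, 1.859, 0.442]
force: [-0.1, -0.3, -1.8]
gripper_width: 0.0255
```

```bash
cat >> h.py <<'E'
tip=np.array([.537,-.0148,.096]);ax=np.array([-.4753,.0626,.8776])
def rep():
    o,M=st(); mo=o['ee_pos']+.0485*M[:,2]; r=mo-tip; print("axial",round(r@ax*1e3,1),"lat",((r-(r@ax)*ax)*1e3).round(1),"ang",np.degrees(np.arccos(-M[:,2]@ax)).round(2),"Fax",(o['force']@ax).round(1),"tau",o['wrist_torque'].round(2))
E
python3 - <<'E'
from h import *
rep()
p,d=eyes.capture("scene"); rep()
x0,y0,k=222,140,10
A=cv2.resize(p[y0:y0+60,x0:x0+60,::-1],None,fx=k,fy=k,interpolation=cv2.INTER_CUBIC)
cv2.imwrite("pics/n4.png",A)
E
```

```text
t 8.97 p [514.1 -11.1 142.3] yaw_y -3.3 z [ 0.475 -0.062 -0.878] y [ 0.877 -0.051  0.478] q [-0.31 -0.15  2.23  0.16  0.58 -0.35] F [-0.1 -0.3 -1.8] w 25.5
axial 3.2 lat [1.7 0.5 0.9] ang nan Fax -1.6 tau [0.05 0.31 0.02]
t 9.02 p [514.2 -11.4 142.5] yaw_y -3.3 z [ 0.476 -0.062 -0.877] y [ 0.876 -0.051  0.479] q [-0.31 -0.15  2.23  0.16  0.58 -0.35] F [-0.5 -0.1 -0.8] w 25.4
axial 3.4 lat [1.9 0.2 1. ] ang nan Fax -0.5 tau [0.05 0.33 0.07]h.py:24: RuntimeWarning: invalid value encountered in arccos
  o,M=st(); mo=o['ee_pos']+.0485*M[:,2]; r=mo-tip; print("axial",round(r@ax*1e3,1),"lat",((r-(r@ax)*ax)*1e3).round(1),"ang",np.degrees(np.arccos(-M[:,2]@ax)).round(2),"Fax",(o['force']@ax).round(1),"tau",o['wrist_torque'].round(2))
```

View pics/n4.png

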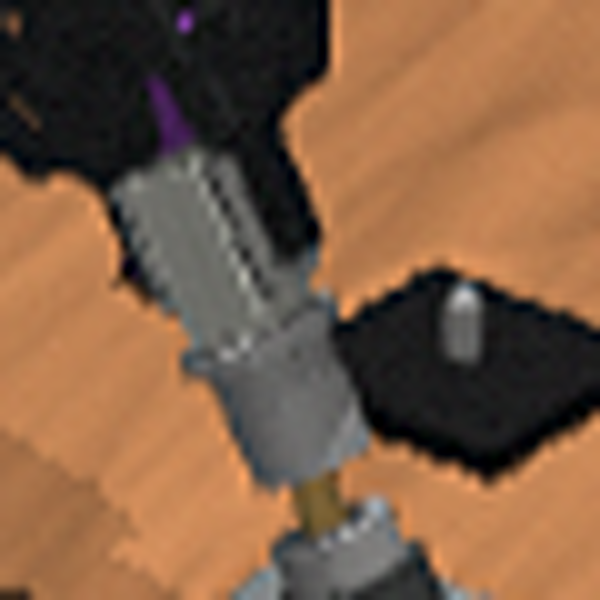

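{"name": "drive_tool", "arguments": {"commands": [[0,[-0.9,0,-0.5],[0,0,0]],[0,[1.5,-0.3,-5],[0,0,0]],[0,[4.8,-0.7,-11],[0,0,0]],[0,[4.8,-0.7,-11],[0,0,0]],[0,[4.8,-0.7,-11],[0,0,0]]]}}

```text
time: 9.43
ee_pos: [0.5184, -0.0126, 0.1301]
tool_rot: [1.99, 1.858, 0.441]
force: [-0.6, -0.3, -1.2]
gripper_width: 0.0255
```

Run:
```python
from h import *
rep()
p,d=eyes.capture("scene"); rep()
x0,y0,k=222,140,10
A=cv2.resize(p[y0:y0+60,x0:x0+60,::-1],None,fx=k,fy=k,interpolation=cv2.INTER_CUBIC)
cv2.imwrite("pics/n5.png",A)
```

```text
t 9.43 p [518.4 -12.6 130.1] yaw_y -3.4 z [ 0.474 -0.062 -0.878] y [ 0.877 -0.053  0.477] q [-0.31 -0.11  2.22  0.16  0.54 -0.36] F [-0.6 -0.3 -1.2] w 25.5
axial -9.6 lat [-0.2 -0.3 -0.1] ang nan Fax -0.8 tau [ 0.09  0.36 -0.  ]
t 9.48 p [518.5 -12.7 130.4] yaw_y -3.4 z [ 0.474 -0.063 -0.878] y [ 0.877 -0.053  0.478] q [-0.31 -0.11  2.22  0.16  0.54 -0.36] F [-0.1 -0.5 -1.3] w 25.5
axial -9.4 lat [ 0.  -0.3  0. ] ang nan Fax -1.1 tau [0.08 0.35 0.02]h.py:24: RuntimeWarning: invalid value encountered in arccos
  o,M=st(); mo=o['ee_pos']+.0485*M[:,2]; r=mo-tip; print("axial",round(r@ax*1e3,1),"lat",((r-(r@ax)*ax)*1e3).round(1),"ang",np.degrees(np.arccos(-M[:,2]@ax)).round(2),"Fax",(o['force']@ax).round(1),"tau",o['wrist_torque'].round(2))
```

View pics/n5.png

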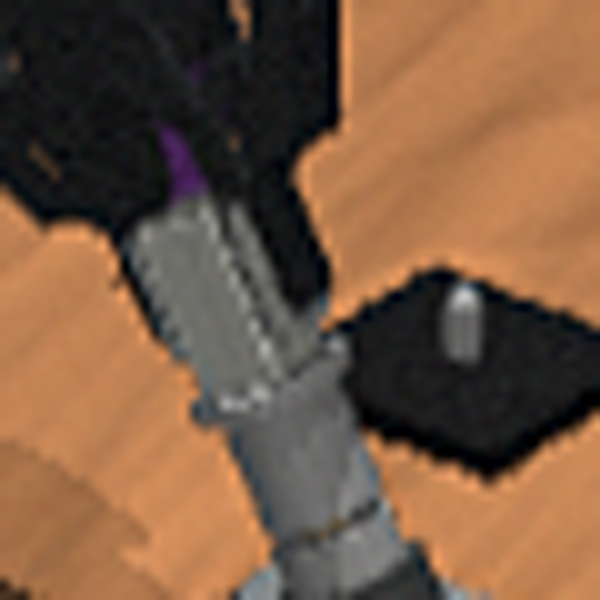

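{"name": "drive_tool", "arguments": {"commands": [[0,[1.9,-0.2,-2.4],[0,0,0]],[0,[3.1,-0.4,-4.6],[0,0,0]],[0,[4.3,-0.5,-6.8],[0,0,0]],[0,[5.7,-0.7,-9.4],[0,0,0]],[0,[7.1,-0.9,-12.1],[0,0,0]],[0,[7.1,-0.9,-12.1],[0,0,0]]]}}

```text
time: 9.98
ee_pos: [0.5263, -0.0137, 0.1186]
tool_rot: [1.989, 1.857, 0.442]
force: [-1.1, 0.1, 2.5]
gripper_width: 0.0254
```

```bash
python3 -W ignore - <<'E'
from h import *
rep()
p,d=eyes.capture("scene"); rep()
x0,y0,k=222,140,10
A=cv2.resize(p[y0:y0+60,x0:x0+60,::-1],None,fx=k,fy=k,interpolation=cv2.INTER_CUBIC)
cv2.imwrite("pics/n6.png",A)
E
```

```text
t 9.98 p [526.3 -13.7 118.6] yaw_y -3.4 z [ 0.476 -0.063 -0.877] y [ 0.876 -0.052  0.479] q [-0.3  -0.07  2.21  0.17  0.51 -0.36] F [-1.1  0.1  2.5] w 25.4
axial -23.5 lat [ 1.2 -0.5  0.7] ang nan Fax 2.7 tau [ 0.07  0.24 -0.03]
t 10.03 p [526.2 -13.7 118.7] yaw_y -3.4 z [ 0.476 -0.063 -0.877] y [ 0.876 -0.052  0.479] q [-0.3  -0.07  2.21  0.17  0.51 -0.36] F [-1.5 -0.2  2.1] w 25.4
axial -23.3 lat [ 1.2 -0.5  0.7] ang nan Fax 2.6 tau [-0.01  0.24  0.01]
```

View pics/n6.png

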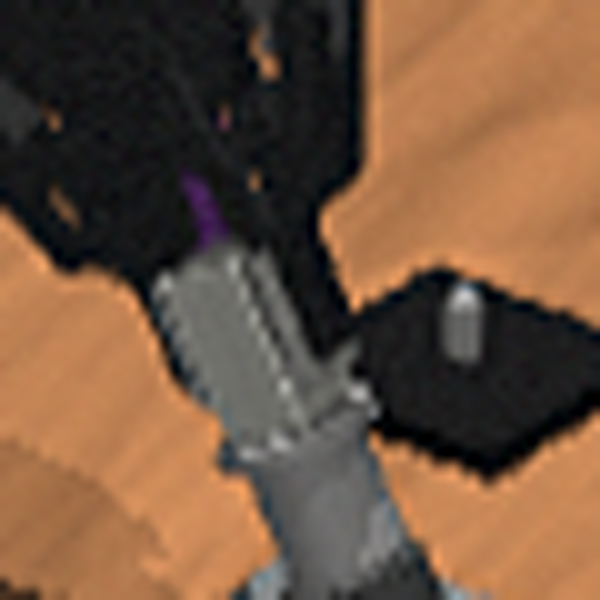

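{"name": "drive_tool", "arguments": {"commands": [[0,[0.3,0,-1.2],[0,0,0]],[0,[0.9,0,-2.1],[0,0,0]],[0,[0.9,0,-2.1],[0,0,0]],[0,[0.9,0,-2.1],[0,0,0]]]}}

```text
time: 10.37
ee_pos: [0.5269, -0.0136, 0.1182]
tool_rot: [1.987, 1.858, 0.442]
force: [-21.0, 1.3, 26.8]
gripper_width: 0.0256
```

```bash
python3 -W ignore - <<'E'
from h import *
rep()
E
```

```text
t 10.37 p [526.9 -13.6 118.2] yaw_y -3.3 z [ 0.476 -0.063 -0.877] y [ 0.876 -0.051  0.479] q [-0.3  -0.06  2.21  0.17  0.5  -0.36] F [-21.    1.3  26.8] w 25.6
axial -24.1 lat [ 1.5 -0.4  0.9] ang nan Fax 33.6 tau [-0.17  1.73 -0.21]
```

{"name": "drive_tool", "arguments": {"commands": [[0,[-0.8,0,0.2],[0,0,0]],[0,[-0.8,0,0.2],[0,0,0]],[0,[-0.8,0,0.2],[0,0,0]]]}}

```text
time: 10.62
ee_pos: [0.5266, -0.0137, 0.1182]
tool_rot: [1.987, 1.857, 0.443]
force: [-10.1, 1.3, 15.3]
gripper_width: 0.0255
```

```bash
python3 -W ignore - <<'E'
from h import *
rep()
P=[]
for n in("scene","top"):
    p,d=eyes.capture(n); cv2.imwrite(f"pics/{n}9.png",p[:,:,::-1]); np.savez(n+"9.npz",p=p,d=d)
    x0,y0,w=(222,150,60) if n=="scene" else (310,185,60)
    P.append(cv2.resize(p[y0:y0+w,x0:x0+w,::-1],None,fx=6.6,fy=6.6,interpolation=cv2.INTER_CUBIC))
cv2.imwrite("pics/n7.png",np.hstack(P)); rep()
E
```

```text
t 10.62 p [526.6 -13.7 118.2] yaw_y -3.4 z [ 0.477 -0.063 -0.877] y [ 0.876 -0.052  0.48 ] q [-0.3  -0.07  2.21  0.17  0.5  -0.36] F [-10.1   1.3  15.3] w 25.5
axial -24.0 lat [ 1.3 -0.5  0.7] ang nan Fax 18.3 tau [-0.04  0.79 -0.07]
t 10.72 p [526.6 -13.7 118.2] yaw_y -3.4 z [ 0.477 -0.063 -0.877] y [ 0.876 -0.052  0.48 ] q [-0.3  -0.07  2.21  0.17  0.5  -0.36] F [-9.5  1.  14.7] w 25.5
axial -24.0 lat [ 1.3 -0.5  0.8] ang nan Fax 17.5 tau [ 0.    0.79 -0.02]
```

View pics/n7.png

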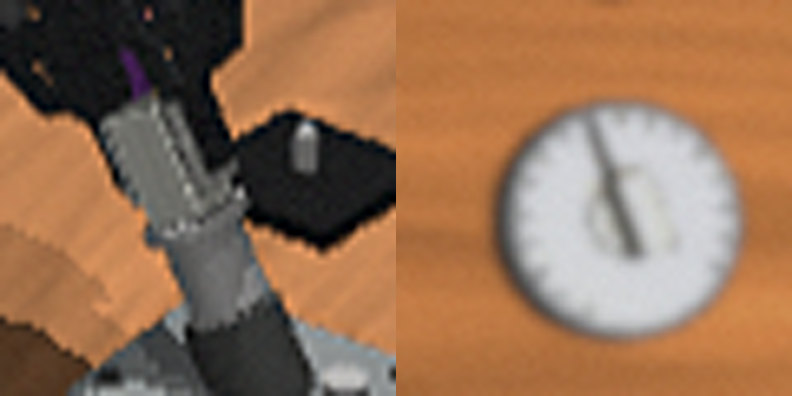

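View pics/scene9.png

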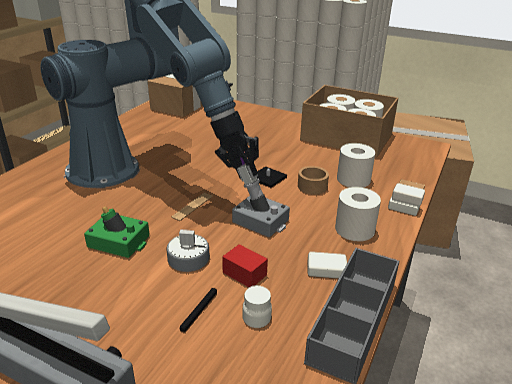

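```bash
python3 -W ignore - <<'E'
from h import *
rep(); order.close_job(); rep()
E
```

```text
t 10.72 p [526.6 -13.7 118.2] yaw_y -3.4 z [ 0.477 -0.063 -0.877] y [ 0.876 -0.052  0.48 ] q [-0.3  -0.07  2.21  0.17  0.5  -0.36] F [-9.5  1.  14.7] w 25.5
axial -24.0 lat [ 1.3 -0.5  0.8] ang nan Fax 17.5 tau [ 0.    0.79 -0.02]
the job is handed in; nothing more can be done
the job is handed in; nothing more can be done
```

I turned the gauge knob about 56° clockwise onto zero. I then took the steel coupler from its dock and pressed it over the tilted nipple. The job was handed in at 10.7 s with the gripper still holding the coupler down.

**Gauge:** in the top view taken after the turn, the pointer stands within about 0.5° of the zero mark. It looked the same in the final picture.

**Coupler:** the mouth sits 24.0 mm behind the nipple tip, where fully pressed is 24 to 24.5 mm. Axial force is about 17.5 N, well above the spring's 4 N, and rose steeply at the end, so the sleeve is on its hard stop. The picture shows no sleeve left between coupler and collar. The force peaked at about 34 N for a moment before I eased it off.

**Packing goods:** nothing looked moved in the final scene picture. I judged this by eye, not by measurement.

**Disagreements:**
- The scene camera read about 2 pixels off from the top camera and from the arm. I used the top camera for positions and the scene camera only for relative alignment.
- By my estimate of the nipple's position, the coupler sits about 1.5 mm to the side of its axis. That is within the 3.5 mm clearance and left only a small side force.
- My tool-angle readout failed (NaN), but the tool's direction matches the nipple's assumed lean to about 0.1°.

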